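# Tip reject lens blanks into the scrap hopper and hang up the tray

### The job

Carry the blue tray with its four reject lens blanks to the green scrap hopper and tip it over the hopper so that all four end up inside. Then hang the empty tray on the rack by both its holes, behind both red pin heads, and let go of it. Leave the spectacle case, loupe and bottle where they are.

Things in the scene. Friction and masses are not known exactly. Their poses are not given: they have to be found in the camera images.
- tray: Blue tray, 144 (x) by 140 mm (y), origin at the centre of its underside, z up. Floor 4 mm thick, 4 mm side walls 40 mm high. The front (-x) end is open, no lip. The back wall, x 68 to 72 mm, rises to z 86 mm and has two square holes. Mass 0.2 to 0.33 kg, plus 0.2 kg of blanks, which begin to slide out when it is tipped front-down by 25 to 37 degrees; 45 to 50 degrees empties it.
- tray_bar (a point): Middle of the tray's yellow grip bar, tray frame (0, 0, 104) mm. The bar crosses the tray along its y: 140 mm long, 14 mm thick (tray x), 24 mm high (z 92 to 116 mm), held by a thin upright at each end. Pinch it across its 14 mm thickness. Axes as the tray's.
- tray_lip (a point): Middle of the lower edge of the tray's open front: tray frame (-72, 0, 0) mm.
- tray_hole_left (a point): Middle of the upper edge of the square hole on the +y side of the tray's back wall: tray frame (70, 36, 72) mm, axes as the tray's. The hole is 28 mm wide (centre y 36 mm) and 28 mm high (z 44 to 72 mm).
- tray_hole_right (a point): The same for the hole on the -y side: tray frame (70, -36, 72) mm; hole centre y -36 mm.
- hopper: Green square scrap hopper fixed to the counter: a box 170 mm square and 72 mm high, then a flared mouth with black rim, about 235 mm square outside and 113 mm high over all. Origin at the centre of its underside, z up, sides along x and y. Empty at the start.
- rack: Hanging rack fixed to the counter: two aluminium posts 128 mm high, front faces at x = 0, and a crossbar (z 48 to 68 mm) flush with them, on a dark base plate 12 mm high (x -120 to 30, y -80 to 80 mm). Two level pins with red heads stick out to -x. Origin on the counter, midway between the posts at their faces. The hung tray has its x and y axes along the rack's and its underside 45 mm above the counter.
- pin_left (a point): Top of the neck of the +y pin, midway along it: rack frame (-5, 36, 117) mm, axes as the rack's. The pin's axis is at y 36, z 113 mm: neck 8 mm in diameter from x 0 to -10 mm, red head 18 mm in diameter from x -10 to -16 mm. The head passes through the tray's hole; lowered about 9 mm, the tray hangs on the neck, its back wall between head and post.
- pin_right (a point): The same for the -y pin: rack frame (-5, -36, 117) mm; pin axis at y -36 mm.
- blank0: Reject plastic lens blank, a round puck 60 mm in diameter and 16 mm thick, slightly domed, 50 g; amber, front left in the tray at the start (front = tray -x, left = tray +y). Origin at the centre of its underside.
- blank1: Reject plastic lens blank, a round puck 60 mm in diameter and 16 mm thick, slightly domed, 50 g; grey-green, front right in the tray at the start (front = tray -x, left = tray +y). Origin at the centre of its underside.
- blank2: Reject plastic lens blank, a round puck 60 mm in diameter and 16 mm thick, slightly domed, 50 g; brown, back left in the tray at the start (front = tray -x, left = tray +y). Origin at the centre of its underside.
- blank3: Reject plastic lens blank, a round puck 60 mm in diameter and 16 mm thick, slightly domed, 50 g; straw-yellow, back right in the tray at the start (front = tray -x, left = tray +y). Origin at the centre of its underside.
- case: Black spectacle case, 155 x 65 x 38 mm, loose bystander. Origin at the centre of its underside.
- loupe: Black loupe, 44 mm in diameter and 50 mm high, loose bystander. Origin at the centre of its underside.
- spray: White lens-cleaner bottle, 44 mm in diameter, 130 mm high, loose bystander. Origin at the centre of its underside.
Not all that is in view belongs to the job. Of the things that look like the tray, the largest one is meant.

How it is judged:
By the outcome, as a careful person would: the job done as asked, in the order asked, and still so for the second after the job is handed in, with the robot touching nothing.
It also fails if it takes over 64 s, if anything falls off the work surface, if the arm or the gripper's body presses on something with over 40 N, if the wrist force passes 120 N, or if a joint passes its speed limit or range.

### The arm

A 6-joint arm with a two-finger parallel gripper is mounted at the origin on the work surface. World frame = base frame: x ahead of the robot, y to its left, z up, the work surface at z = 0. Lengths are in m, angles in rad, forces in N, time in s.
With the tool pointing down it reaches from about 0.3 to 0.775 m from the base axis. Payload 14.6 kg.
Tool frame: the origin (TCP) lies midway between the tips of the shut fingers; the grasp point (between the pads) lies 19 mm behind it; z points along the fingers, y is the line along which they close (so a half turn about z gives the same grasp; the last joint's range is limited). The gripper opens to 85 mm and grips with 20 to 120 N. Pads are 22 mm wide; open, the fingers measure 114 mm over their backs; the gripper's body (76 mm by 85 mm) begins 54 mm behind the grasp point. The pads swing forward as they close: fully open they stand 13 mm farther back than shut.
Start: joints at [1.191, 0.3, 1.521, -0, 1.321, -0.067], TCP at [0.169, 0.523, 0.231] pointing down, gripper open.
Joint ranges: [-3.03, 3.03], [-0.79, 2.21], [0.23, 2.52], [-1.04, 4.18], [0, 3.07], [-2.55, 2.55]. Speed limits (rad/s): [2.22, 2.22, 2.57, 3.14, 3.14, 3.14].

### API

Orientations are given as a unit quaternion [x, y, z, w].
In Python, from bench import r, hand, solver, optics, sign_off, telemetry gives the robot as it stands. Calls block until the motion is done:
- r.move_pose(position, orientation): joint-space move of the TCP to a pose.
- r.move_l(position, rot=None, max_speed=0.15, contact_N=None): straight line of the TCP; rot=None keeps the orientation; max_speed is the mean speed in m/s. With contact_N (N) it stops when the force on the tool has changed by that much, and returns True; else False.
- r.goto_joints(angles): joint-space move.
- hand.grip(opening, newtons=None): finger opening in m; newtons is the grip in N (None keeps the last); returns when the fingers have stopped.
- r.pause(seconds).
- solver.inverse_kinematics(position, orientation): joint angles nearest the present ones, or None.
- optics.snapshot(name): name is "scene" or "top" or "wrist"; returns (picture, depth): 420x560x3 uint8, red, green, blue; 420x560 float32, m along the optical axis (not along the pixel's ray), 0 where there is no reading.
- optics.camera_params(name): a dict with "intrinsics" (3x3 intrinsics, pixels), "dist_coeffs" ([k1, k2, p1, p2, k3] as OpenCV has them; the pictures are not rectified), "R" (3x3) and "t" (3): a world point X has camera coordinates R X + t. Camera axes: x right, y down, z forward; pixel columns grow to the right and rows downward; lengths in m; the calibration is good to about 2 mm. A picture is of the moment at which its call begins: read the wrist's pose just before it. camera_params takes no time and is no camera call; for the wrist camera it gives the pose at the moment of the call.
A pose or a line that the arm cannot do raises r.PlanningError and nothing moves.
- sign_off(): hands the job in; it is judged then, once.
Readings, each from a call of its own:
- telemetry.current_time_s(): time.
- telemetry.current_q(): joint angles.
- telemetry.current_joint_velocities(): joint speeds.
- telemetry.current_joint_efforts(): joint torques, N m.
- telemetry.current_position(): TCP position.
- telemetry.current_tool_rot(): TCP orientation.
- telemetry.current_force(): force on the tool from outside, world axes, zero at the start.
- telemetry.current_torque(): the same for the moment, N m.
- telemetry.current_gripper_width(): finger opening in m.
- telemetry.current_finger_force(): force on a finger pad.
Only numpy, scipy, OpenCV 4.12 (cv2) and the standard library are available. Lean on these libraries where they do the work, as an engineer would, in place of code of your own. Each camera call takes 0.05 s, during which the arm holds its last target. There are 200 camera calls.

## Working session

There is one attempt and no reset: what is moved stays moved. The work goes in short steps, each a Python script; the robot and the scene stay as the last script left them, time stands still between calls to the robot, and variables do not carry over. Pictures are saved under pics/ and viewed, at most 10 in all, crops included, and the job is handed in when it is done.

```bash
ls; mkdir -p pics
python3 - <<'E'
from bench import r,hand,solver,optics,telemetry
import cv2,numpy as np
a=[]
for n in ("scene","top"):
    im,d=optics.snapshot(n); np.savez(f"{n}0.npz",im=im,d=d)
    cv2.imwrite(f"pics/{n}0.png",im[:,:,::-1])
    p=optics.camera_params(n); print(n,p['intrinsics'].tolist() if hasattr(p['intrinsics'],'tolist') else p['intrinsics'],p['dist_coeffs'],-np.array(p['R']).T@np.array(p['t']),np.array(p['R'])[2])
print(telemetry.current_tool_rot(),telemetry.current_force())
E
```

```text
pics
scene [[408.76152972117916, 0.0, 277.5450562107385], [0.0, 408.76152972117916, 202.9944222370052], [0.0, 0.0, 1.0]] [-0.08475964  0.          0.          0.          0.        ] [ 0.85967512 -0.23677203  0.79814099] [-0.4177039   0.31209037 -0.85330127]
top [[541.1014345479824, 0.0, 273.50495894747746], [0.0, 541.1014345479824, 208.01730026688966], [0.0, 0.0, 1.0]] [-0.11168793  0.          0.          0.          0.        ] [0.28395155 0.01812371 1.22952893] [ 0.21773619  0.01125787 -0.97594273]
[ 1.55766782e-01  9.87793717e-01 -5.11858635e-04 -1.40132173e-04] [-0.83675865  0.40778356 -0.18480516]
```

View pics/scene0.png

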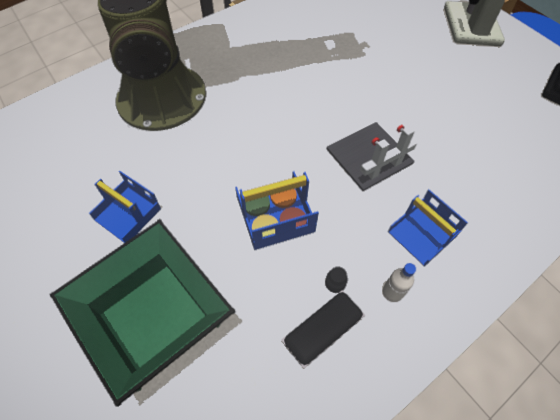

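View pics/top0.png

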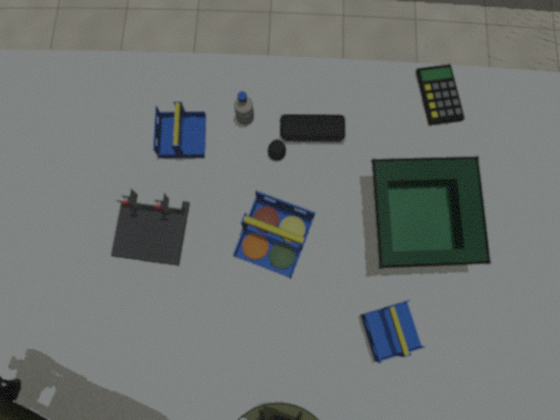

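The pictures show three blue trays. In the top view they are at (180,130), with no blanks; at (275,233), larger and holding four blanks; and at (392,330), with no blanks. The middle one fits the description, being the largest and carrying the blanks. The rack is at top (150,230) with red heads near (125,203) and (160,210), the hopper is at (430,212), and the bystanders are at (243,108), (277,150) and (312,127). I'll measure these next and enlarge a crop to confirm the tray.

```bash
cat > util.py <<'E'
import numpy as np,cv2
from bench import r,hand,solver,optics,telemetry
from scipy.spatial.transform import Rotation as Ro
def cam(n):
    p=optics.camera_params(n); return {k:np.array(p[k],float) for k in p}
def rays(p,uv):
    n=cv2.undistortPoints(np.array(uv,float).reshape(-1,1,2),p['intrinsics'],p['dist_coeffs'])[:,0]
    return np.c_[n,np.ones(len(n))]
def plane(p,uv,z):
    d=rays(p,uv)@p['R']; c=-p['R'].T@p['t']
    return c+d*((z-c[2])/d[:,2])[:,None]
def depthpts(p,uv,d):
    uv=np.array(uv); dd=d[uv[:,1].astype(int),uv[:,0].astype(int)]
    return (rays(p,uv)*dd[:,None]-p['t'])@p['R']
def proj(p,X):
    return cv2.projectPoints(np.array(X,float).reshape(-1,1,3),cv2.Rodrigues(p['R'])[0],p['t'],p['intrinsics'],p['dist_coeffs'])[0][:,0]
def tri(ps,uvs):
    A=np.zeros((3,3));b=np.zeros(3)
    for p,uv in zip(ps,uvs):
        d=(rays(p,[uv])@p['R'])[0]; d/=np.linalg.norm(d); c=-p['R'].T@p['t']
        M=np.eye(3)-np.outer(d,d); A+=M;b+=M@c
    return np.linalg.solve(A,b)
def blobs(m,amin=8):
    n,l,s,c=cv2.connectedComponentsWithStats(m.astype(np.uint8))
    return [(s[i],c[i],l==i) for i in range(1,n) if s[i][4]>=amin]
def hsv(im): return cv2.cvtColor(im,cv2.COLOR_RGB2HSV).astype(int)
E
cat > m1.py <<'E'
from util import *
P={};I={};D={}
for n in("scene","top"):
    f=np.load(n+"0.npz"); P[n]=cam(n);I[n]=f['im'];D[n]=f['d']
for n in I:
    h=hsv(I[n]);H,S,V=h[...,0],h[...,1],h[...,2]; p=P[n];d=D[n]
    print(n,'depth valid',(d>0).mean())
    for s,c,m in blobs((H>=20)&(H<=32)&(S>150)&(V>80),60):
        (cx,cy),wh,a=cv2.minAreaRect(plane(p,np.argwhere(m)[:,::-1],.116)[:,:2].astype(np.float32)*1000)
        print(' yellow',s,c.round(1),np.round([cx,cy,*wh,a],1), np.median(depthpts(p,np.argwhere(m)[:,::-1],d)[:,2]).round(3))
    for s,c,m in blobs(((H<8)|(H>172))&(S>150)&(V>60),8):
        uv=np.argwhere(m)[:,::-1]; print(' red',s,c.round(1),np.median(depthpts(p,uv,d),0).round(3))
    for s,c,m in blobs((H>105)&(H<128)&(S>140)&(V>40),80):
        uv=np.argwhere(m)[:,::-1];X=depthpts(p,uv,d); print(' blue',s,c.round(1),'zmax',np.percentile(X[:,2],98).round(3),X.min(0).round(3),X.max(0).round(3))
    # dark / all objects above table: extents
    vv,uu=np.mgrid[:420,:560]; uv=np.c_[uu.ravel(),vv.ravel()]; X=depthpts(p,uv,d)
    hi=((X[:,2]>.1)&(X[:,2]<.14)&(d.ravel()>0)).reshape(420,560)
    for s,c,m in blobs(hi,15):
        Y=X[m.ravel()]; print(' high',s,c.round(1),np.percentile(Y,2,0).round(3),np.percentile(Y,98,0).round(3))
    rect=cv2.resize(I['top'][180:290,220:330],None,fx=5,fy=5,interpolation=cv2.INTER_CUBIC)
cv2.imwrite('pics/crop_tray.png',rect[:,:,::-1])
c2=cv2.resize(I['scene'][110:200,315:425],None,fx=7,fy=6,interpolation=cv2.INTER_CUBIC);cv2.imwrite('pics/crop_rack.png',c2[:,:,::-1])
E
python3 m1.py
```

```text
scene depth valid 0.9959906462585034
 yellow [243 176  63  21 328] [274.5 185.9] [490.   31.9 129.5  12.8  72.2] 0.115
 yellow [ 98 181  33  25 163] [114.2 193.8] [ 310.9 -238.5   92.3    9.    17.8] 0.088
 yellow [416 198  39  35 186] [435.4 215.3] [728.8 242.8  93.7   9.1   2.9] 0.088
 red [398 126   5   4   9] [399.8 127.1] [0.531 0.348 0.119]
 red [373 138   6   5  15] [374.9 139.5] [0.523 0.277 0.119]
 blue [512  12  48  34 748] [540.5  24.5] zmax -0.285 [-0.138 -0.237 -0.73 ] [0.86  2.493 0.798]
 blue [121 187  36  30 429] [138.6 201. ] zmax 0.081 [ 0.224 -0.237 -0.002] [ 0.86  -0.171  0.798]
 blue [245 193  73  45 472] [278.8 214.5] zmax 0.087 [ 0.444 -0.237 -0.   ] [0.86  0.106 0.798]
 blue [  95  200   56   42 1079] [118.9 220.7] zmax 0.032 [ 0.238 -0.303 -0.002] [ 0.86  -0.199  0.798]
 blue [ 389  206   72   59 1863] [420.2 235.3] zmax 0.032 [ 0.669 -0.237 -0.002] [0.86  0.32  0.798]
 blue [404 264  11  10  85] [409.5 268.4] zmax 0.131 [ 0.771 -0.237  0.123] [0.86  0.125 0.798]
 high [469   0  35  16 329] [487.2   6.9] [0.311 0.875 0.101] [0.381 0.939 0.139]
 high [122  52 
[... 861 characters left out ...]
  50 651] [268.  251.2] zmax 0.044 [ 0.284 -0.032 -0.002] [0.513 0.113 1.23 ]
 blue [395 302  26  49 548] [407.5 325.9] zmax 0.03 [ 0.249 -0.306 -0.002] [ 0.352 -0.232  0.093]
 blue [ 364  307   38   54 1217] [382.  333.8] zmax 0.069 [ 0.227 -0.263 -0.002] [0.337 0.018 1.23 ]
 high [237  91  10  14 115] [241.7  97.3] [0.77  0.103 0.101] [0.788 0.122 0.135]
 high [ 372  155  120  114 3685] [432.8 210.1] [ 0.422 -0.423  0.101] [ 0.663 -0.183  0.118]
 high [120 187  15  19 182] [126.3 195.4] [0.526 0.336 0.102] [0.559 0.357 0.132]
 high [154 192  12  18 167] [159.5 199.7] [0.52  0.263 0.105] [0.553 0.284 0.131]
 high [241 213  66  34 519] [272.6 229.7] [ 0.462 -0.035  0.103] [0.513 0.095 0.121]
```

View pics/crop_tray.png

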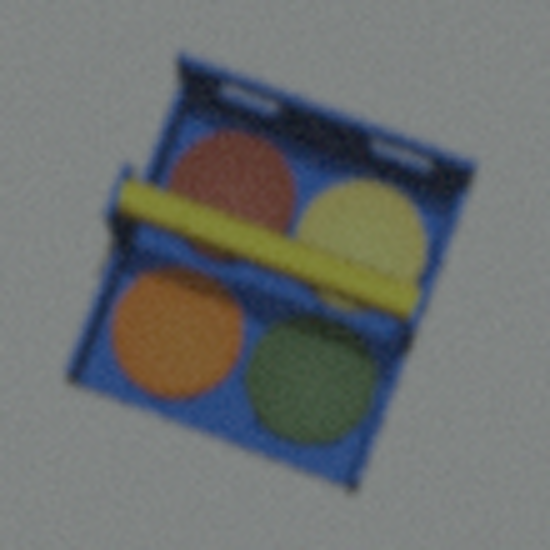

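View pics/crop_rack.png

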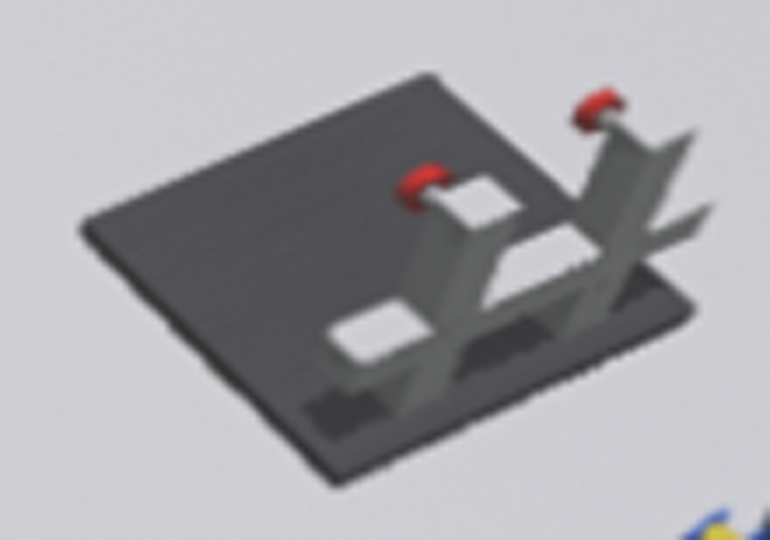

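The tray crop (bar from (125,195) to (415,300), back wall with two holes at the top) confirms the blanks tray. Its back wall faces +x and its yaw is about -18°. The rack crop shows both red heads on the far (-x) side of the posts, pointing toward the robot. Next I'll refine the rack from its base plate, check reach, and grasp.

```bash
cat >> util.py <<'E'
def trot(yaw,tilt=0): # tray rotation; tilt>0 = front down, degrees
    return Ro.from_euler('ZY',[yaw,-tilt],degrees=True)
def tcp(p,Rt,s=1,off=.085): # tray origin pose -> tool pose
    M=Rt.as_matrix(); T=np.c_[s*M[:,1],s*M[:,0],-M[:,2]]
    return np.array(p)+M@[0,0,off], Ro.from_matrix(T).as_quat()
def lip2org(lip,Rt): return np.array(lip)-Rt.apply([-.072,0,0])
E
cat > m2.py <<'E'
from util import *
for n in("scene","top"):
    f=np.load(n+"0.npz");p=cam(n);im=f['im'];d=f['d']
    vv,uu=np.mgrid[:420,:560]; uv=np.c_[uu.ravel(),vv.ravel()]; X=depthpts(p,uv,d)
    h=hsv(im)
    W=plane(p,uv,.012).reshape(420,560,3)
    m=(h[...,2]<(105 if n=="scene" else 80))&(np.abs(W[...,0]-.5)<.13)&(np.abs(W[...,1]-.31)<.13)&(np.abs(X[:,2].reshape(420,560)-.010)<.007)
    s,c,mm=max(blobs(m),key=lambda b:b[0][4])
    (cx,cy),wh,a=cv2.minAreaRect(W[mm][:,:2].astype(np.float32)*1000)
    print(n,s,cx,cy,wh,a,'V',np.median(h[...,2][mm]))
    hop=(h[...,0]>55)&(h[...,0]<90)&(h[...,1]>90)
    X=X.reshape(420,560,3); k=(X[...,2]>.106)&(X[...,2]<.12)&(np.abs(X[...,1]+.3)<.16)&(np.abs(X[...,0]-.54)<.16)
    print(' hopper',cv2.minAreaRect(X[k][:,:2].astype(np.float32)*1000))
T=dict(grasp=([.49,.032,0],trot(-17.8)),lift=([.49,.032,.16],trot(-17.8)))
H=np.array([.544,-.302,0])
for y in(-29,-15,0):
    u=trot(y).apply([1,0,0])
    for t in(0,30,50): T[f'hop{y}_{t}']=(lip2org(H+u*.04+[0,0,.155],trot(y,t)),trot(y,t))
rk=trot(-6.3); o=np.array([.539,.3105,0])
T['pre']=(o+rk.apply([-.12,0,.0545]),rk);T['high']=(o+rk.apply([-.12,0,.15]),rk);T['hang']=(o+rk.apply([-.075,0,.045]),rk)
for s in(1,-1):
    for k,(p,R) in T.items():
        q=solver.inverse_kinematics(*tcp(p,R,s)); print(s,k,None if q is None else np.round(q,2))
E
python3 m2.py
```

```text
scene [ 327  123   87   68 2284] 497.5871276855469 314.0002136230469 (162.1157684326172, 150.71734619140625) 85.21652221679688 V 85.0
 hopper ((542.6546020507812, -299.0535583496094), (239.48019409179688, 238.1915740966797), 4.205654621124268)
top [ 112  202   77   63 3511] 493.9414367675781 313.22662353515625 (158.5383758544922, 147.4971923828125) 84.86860656738281 V 56.0
 hopper ((543.8740234375, -302.654296875), (239.8431396484375, 241.26805114746094), 4.758509635925293)
1 grasp [-0.01  0.35  1.83 -0.    0.96  0.3 ]
1 lift [-0.01  0.16  1.66 -0.    1.32  0.3 ]
1 hop-29_0 [-0.56  0.74  0.85 -0.    1.55 -0.05]
1 hop-29_30 [-0.57  0.32  1.49  0.05  0.81 -0.09]
1 hop-29_50 [-0.59  0.15  1.84  0.22  0.29 -0.26]
1 hop-15_0 [-0.52  0.73  0.86 -0.    1.55 -0.26]
1 hop-15_30 [-0.6   0.33  1.49  0.22  0.84 -0.44]
1 hop-15_50 [-0.67  0.16  1.82  0.79  0.45 -1.01]
1 hop0_0 [-0.48  0.71  0.9  -0.    1.53 -0.48]
1 hop0_30 [-0.62  0.34  1.47  0.37  0.93 -0.79]
1 hop0_50 [-0.75  0.21  1.77  0.96  0.69 -1.37]
1 pre [ 0.59  0.35  1.68 -0.    1.11  0.7 ]
1 high [ 0.59  0.25  1.57 -0.    1.32  0.7 ]
1 hang [ 0.54  0.43  1.59 -0.    1.12  0.65]
-1 grasp None
-1 lift None
-1 hop-29_0 None
-1 hop-29_30 None
-1 hop-29_50 None
-1 hop-15_0 None
-1 hop-15_30 None
-1 hop-15_50 [-0.67  0.16  1.82  0.79  0.45  2.13]
-1 hop0_0 None
-1 hop0_30 [-0.62  0.34  1.47  0.37  0.93  2.35]
-1 hop0_50 [-0.75  0.21  1.77  0.96  0.69  1.77]
-1 pre [ 0.59  0.35  1.68 -0.    1.11 -2.44]
-1 high [ 0.59  0.25  1.57 -0.    1.32 -2.44]
-1 hang [ 0.54  0.43  1.59 -0.    1.12 -2.5 ]
```

Base centre and pin heads agree on the rack: origin about (0.540, 0.310), yaw about -5.5°. All waypoints are reachable with s=+1. Grasping now.

```bash
cat > s1.py <<'E'
from util import *
t=telemetry
hand.grip(.085)
R=trot(-17.8); o=np.array([.49,.032,0])
p,q=tcp(o+[0,0,.10],R); r.move_pose(p,q)
im,d=optics.snapshot("wrist"); cv2.imwrite('pics/w1.png',im[:,:,::-1])
p,q=tcp(o,R); c=r.move_l(p,max_speed=.12,contact_N=15); print('contact',c,t.current_position())
w=hand.grip(0.0,100); print('grip',t.current_gripper_width(),t.current_finger_force(),t.current_force())
f0=np.array(t.current_force())
r.move_l(p+[0,0,.03],max_speed=.08); print('F',np.array(t.current_force())-f0,t.current_torque(),t.current_gripper_width(),t.current_time_s())
im,d=optics.snapshot("wrist"); np.savez('w2.npz',im=im,d=d)
cv2.imwrite('pics/w2.png',im[:,:,::-1])
E
python3 s1.py
```

```text
contact False [0.49037065 0.03205413 0.08562456]
grip 0.012646759208900302 98.02440762519836 [-3.06813446  1.0874597   1.43268882]
F [ 2.59175433 -0.5847628  -6.60799429] [ 0.03110868  0.00321818 -0.02882671] 0.012700873748972396 4.6417
```

View pics/w2.png

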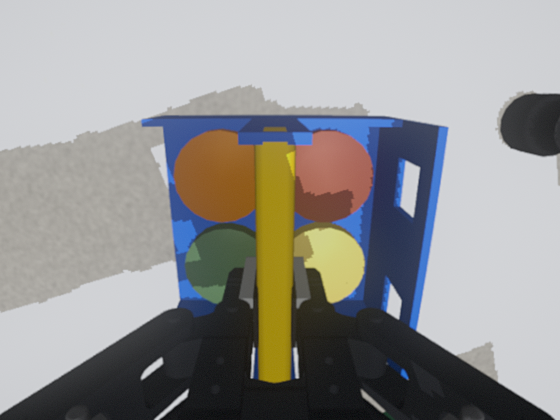

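The wrist view shows the bar gripped centrally (columns 257-295), with all four blanks in place and the back wall with its holes on the right at about (408,188) and (395,300). Carrying to the hopper and tipping.

```bash
cat > s2.py <<'E'
from util import *
t=telemetry
R=trot(-17.8)
p,q=tcp([.49,.032,.155],R); r.move_l(p,max_speed=.2)
Y=-27; u=trot(Y).apply([1,0,0]); H=np.array([.543,-.301,.150])
lip=H+u*.045
p,q=tcp(lip2org(lip,trot(Y)),trot(Y)); r.move_l(p,q,max_speed=.2)
for T,v in((12,.15),(22,.1),(28,.04),(34,.03),(40,.05),(45,.06),(50,.06)):
    p,q=tcp(lip2org(lip,trot(Y,T)),trot(Y,T)); r.move_l(p,q,max_speed=v)
    print(T,t.current_force()[2],t.current_time_s())
r.pause(.6)
print(t.current_position(),t.current_force(),t.current_gripper_width(),t.current_time_s())
im,d=optics.snapshot("scene"); cv2.imwrite('pics/s2.png',im[:,:,::-1])
E
python3 s2.py
```

```text
12 -3.762417826357073 8.15
22 -3.6846217612103236 8.5167
28 -4.607255607684662 8.9583
34 -5.589581520827536 9.5
40 -3.378403727535198 9.8833
45 -2.0289944698484104 10.1917
50 -2.4166366662822445 10.5
[ 0.56634455 -0.31288328  0.25980179] [ 0.37654785 -0.65083739 -3.0506607 ] 0.012777326079624653 11.1
```

View pics/s2.png

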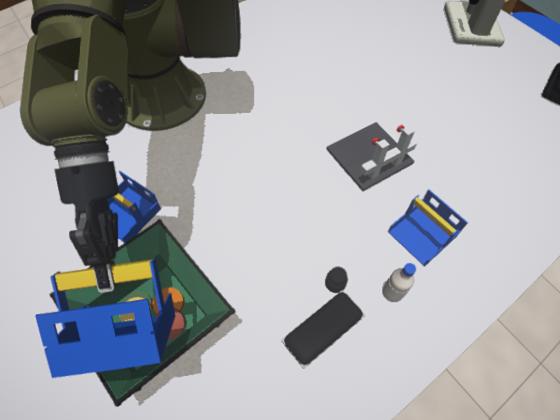

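The tray is tipped over the hopper and blanks are visible inside around (175,300). I'll level it, move in front of the rack, then check the hopper and how the tray sits in the hand.

```bash
cat > s3.py <<'E'
from util import *
t=telemetry
Y=-27; u=trot(Y).apply([1,0,0]); lip=np.array([.543,-.301,.17])+u*.045
p,q=tcp(lip2org(lip,trot(Y,35)),trot(Y,35)); r.move_l(p,q,max_speed=.12)
p,q=tcp(lip2org(lip,trot(Y,0)),trot(Y,0)); r.move_l(p,q,max_speed=.2)
rk=trot(-5.5); o=np.array([.540,.310,0])
p,q=tcp(o+rk.apply([-.13,0,.14]),rk); r.move_l(p,q,max_speed=.25)
p,q=tcp(o+rk.apply([-.13,0,.0545]),rk); r.move_l(p,q,max_speed=.15)
r.pause(.3)
print(t.current_position(),p,t.current_force(),t.current_gripper_width(),t.current_time_s())
S={}
for n in("scene","top","wrist"):
    P=cam(n);im,d=optics.snapshot(n); np.savez(n+'3.npz',im=im,d=d,**P)
    S[n]=im
a=cv2.resize(S['scene'][90:290,220:440],(660,600),interpolation=cv2.INTER_CUBIC)
cv2.imwrite('pics/s3.png',a[:,:,::-1])
b=np.hstack([S['top'][140:280,100:320],S['top'][140:280,360:500]]);b=cv2.resize(b,None,fx=2.2,fy=2.2)
cv2.imwrite('pics/t3.png',b[:,:,::-1])
E
python3 s3.py
```

```text
[0.41075155 0.32257689 0.14003626] [0.41059849 0.32245995 0.1395    ] [-0.0696271  -0.00687446 -3.65636718] 0.012454286768929672 16.8083
```

View pics/s3.png

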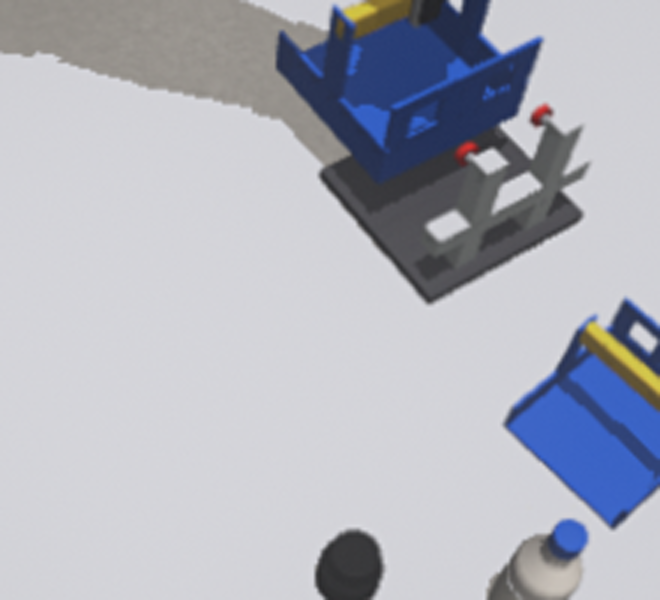

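View pics/t3.png

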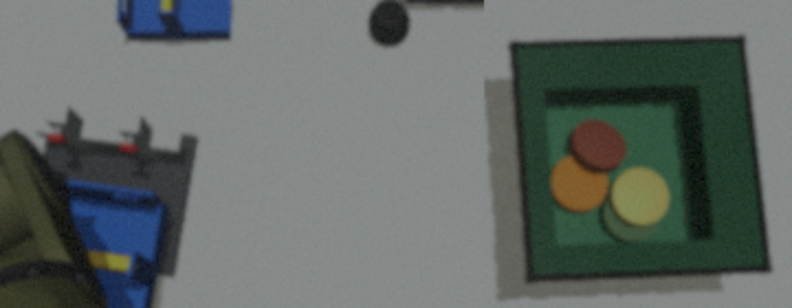

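All four blanks are inside the hopper (t3 right panel, around (600,185)). In s3 the tray's holes are at about (422,118) and (497,92), and the heads at (467,152) and (541,115). Next I'll measure holes and heads in the rack frame.

```bash
cat > m3.py <<'E'
from util import *
import sys
k=sys.argv[1]
rk=trot(-5.5).as_matrix(); o=np.array([.540,.310,0])
f=np.load(f'scene{k}.npz'); p={n:f[n] for n in('R','t','intrinsics','dist_coeffs')}; im=f['im'];d=f['d']
vv,uu=np.mgrid[:420,:560]; uv=np.c_[uu.ravel(),vv.ravel()]
X=(depthpts(p,uv,d)-o)@rk; h=hsv(im).reshape(-1,3)
blue=(h[:,0]>105)&(h[:,0]<128)&(h[:,1]>120)
near=(np.abs(X[:,1])<.09)&(X[:,2]>.03)&(X[:,2]<.2)
c=blue&near&(X[:,0]>-.075)&(X[:,0]<-.03)
a=X[c]; A=np.c_[np.ones(c.sum()),a[:,1:]]
for _ in range(4):
    w=np.linalg.lstsq(A,a[:,0],rcond=None)[0]; e=a[:,0]-A@w; g=np.abs(e)<.003; a=a[g];A=A[g]
print('wall back face x=%.4f slope y %.3f z %.3f n %d'%(w[0]+w[2]*.1,w[1],w[2],len(a)))
cc=(-p['R'].T@p['t']-o)@rk; D=rays(p,uv)@p['R']@rk
n=np.array([1,-w[1],-w[2]]); s=(w[0]-n@cc)/(D@n); W=cc+D*s[:,None]
on=c&(np.abs(X[:,0]-W[:,0])<.006)
print('wall y',np.percentile(W[on,1],[.5,99.5]),'z',np.percentile(W[on,2],[.5,99.5]))
hole=(~((np.abs(X[:,0]-W[:,0])<.006)))&(W[:,1]>-.06)&(W[:,1]<.06)&(W[:,2]>.088)&(W[:,2]<.135)
for st,ct,m in blobs(hole.reshape(420,560),15):
    Q=W[m.ravel()]; print('hole',st[4],'y',np.percentile(Q[:,1],[1,99]).round(4),Q[:,1].mean().round(4),'z',np.percentile(Q[:,2],[1,99]).round(4),Q[:,2].mean().round(4))
red=((h[:,0]<8)|(h[:,0]>172))&(h[:,1]>150)&(h[:,2]>60)
for nm in(k,'0'):
  pass
f2=np.load(f'top{k}.npz'); p2={n:f2[n] for n in p}; h2=hsv(f2['im']); 
def heads(hh): return [ct for st,ct,m in blobs((((hh[...,0]<8)|(hh[...,0]>172))&(hh[...,1]>150)&(hh[...,2]>50))&(uu<450),8)]
a=sorted([x for x in heads(h.reshape(420,560,3)) if abs(x[0]-387)<25 and abs(x[1]-133)<20],key=lambda x:x[0]); b=sorted([x for x in heads(h2) if abs(x[0]-141)<30 and abs(x[1]-205)<12],key=lambda x:-x[0])
print(np.round(a,1).tolist(),np.round(b,1).tolist())
for x,y in zip(a,b): print('head',((tri([p,p2],[x,y])-o)@rk).round(4))
E
python3 m3.py 3
```

```text
wall back face x=-0.0576 slope y -0.001 z -0.002 n 919
wall y [-0.07361642  0.06568855] z [0.05783547 0.14609922]
hole 44 y [0.0232 0.0455] 0.0342 z [0.1061 0.1265] 0.1164
hole 46 y [-0.0476 -0.0277] -0.0381 z [0.1027 0.1257] 0.1146
[[374.6, 139.4], [399.6, 127.4]] [[157.9, 207.3], [125.5, 202.8]]
head [-0.014  -0.0355  0.1193]
head [-0.0137  0.0358  0.118 ]
```

The tray hangs about 3.5 mm to -y of the rack's centre, with height and yaw nominal and heads at ±36 mm. I'll shift it and insert, with contact stops.

```bash
cat > s4.py <<'E'
from util import *
t=telemetry
rk=trot(-5.5); o=np.array([.540,.310,0])
def go(x,y,z,v,c=None):
    p,q=tcp(o+rk.apply([x,y,z]),rk); b=r.move_l(p,q,max_speed=v,contact_N=c)
    x=rk.inv().apply(np.array(t.current_position())-o)-[0,0,.085]
    print(b,x.round(4),np.round(t.current_force(),1),t.current_gripper_width()); return b,x
go(-.13,.0035,.0545,.1)
go(-.095,.0035,.0545,.1)
b,x=go(-.069,.0035,.0545,.05,6)
np.set_printoptions(suppress=True)
print(t.current_time_s())
for n in("scene","top"):
    P=cam(n);im,d=optics.snapshot(n); np.savez(n+'4.npz',im=im,d=d,**P)
    if n=="scene": cv2.imwrite('pics/s4.png',cv2.resize(im[95:195,330:440],(660,600),interpolation=cv2.INTER_CUBIC)[:,:,::-1])
E
python3 s4.py
```

```text
False [-0.13    0.0037  0.0545] [ 0.  -0.8 -3. ] 0.012612797257852268
False [-0.0952  0.0033  0.0542] [-0.9  0.3 -2.9] 0.012363649396889274
True [-0.0742  0.0033  0.054 ] [-2.1  0.5 -1.4] 0.012582378264953308
18.1583
```

View pics/s4.png

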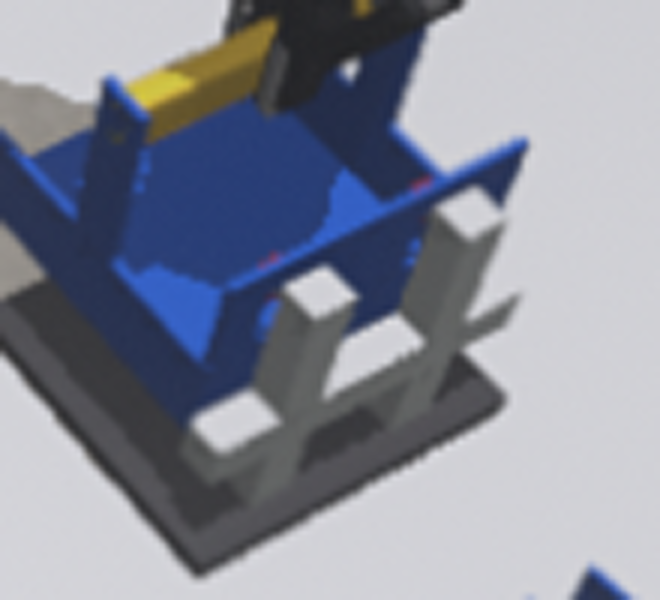

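Both red heads are now on the inside of the back wall ((270,262) and (422,185)) and the wall is at the posts. I'll back off 2 mm, lower until it hangs, and check before releasing.

```bash
cat > s5.py <<'E'
from util import *
exec(open('s4.py').read().split("go(-.13")[0])
go(-.0762,.0033,.054,.03)
b,x=go(-.0762,.0033,.0425,.03,6)
print('lowered to',x[2])
if .040<x[2]<.049:
    hand.grip(.040); r.pause(.5)
    p=np.array(t.current_position()); print(t.current_force(),t.current_gripper_width())
    r.move_l(p+[0,0,.10],max_speed=.12,contact_N=10); r.move_pose([.40,.05,.30],t.current_tool_rot()); r.pause(.3)
print(t.current_time_s())
S=[]
for n in("scene","top"):
    P=cam(n);im,d=optics.snapshot(n); np.savez(n+'5.npz',im=im,d=d,**P); S.append(im)
a=cv2.resize(S[0][95:195,310:440],(520,400),interpolation=cv2.INTER_CUBIC);b=cv2.resize(S[1][170:290,90:200],(260,284))
c=np.zeros((400,780,3),np.uint8);c[:,:520]=a;c[:284,520:]=b
cv2.imwrite('pics/s5.png',c[:,:,::-1])
E
python3 s5.py
```

```text
False [-0.0761  0.0033  0.054 ] [ 0.9  0.2 -3. ] 0.012498479291688278
True [-0.0761  0.0035  0.0439] [-3.  -0.8  7.7] 0.012601150804128162
lowered to 0.04391032887608316
[0.39202324 0.33677258 0.37933806] 0.03993764574985926
22.15
```

View pics/s5.png

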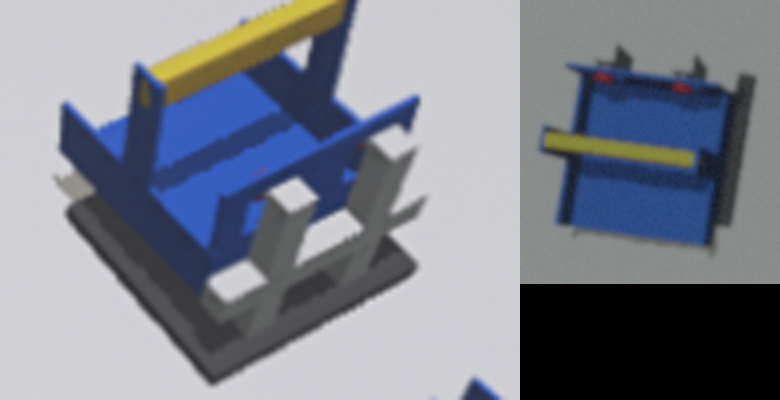

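The tray hangs level with both heads inside the wall (top panel: (603,78) and (682,87)), and the gripper is clear. One numeric check before handing in.

Run:
```python
from util import *
from bench import sign_off
rk=trot(-5.5).as_matrix(); o=np.array([.540,.310,0]); n="scene"
p=cam(n); im,d=optics.snapshot(n); h=hsv(im)
ok=False
for s,c,m in blobs((h[...,0]>=20)&(h[...,0]<=32)&(h[...,1]>150)&(h[...,2]>80),60):
    X=(depthpts(p,np.argwhere(m)[:,::-1],d)-o)@rk
    if abs(np.median(X[:,1]))<.05:
        for k in(X[:,1]<-.03,X[:,1]>.03): print(np.percentile(X[k],[50,97],axis=0).round(4).tolist())
        ok=abs(np.percentile(X[:,2],97)-.161)<.006
print(ok,telemetry.current_time_s())
if ok: print(sign_off())
```

```text
[[-0.0782, -0.0456, 0.1541], [-0.0747, -0.0315, 0.1566]]
[[-0.0788, 0.0499, 0.1538], [-0.0749, 0.0664, 0.1555]]
[[0.1666, -0.0336, 0.0883], [0.2011, -0.0304, 0.0913]]Traceback (most recent call last):
  File "<stdin>", line 9, in <module>
    return _quantile_unchecked(
        a, q, axis, out, overwrite_input, method, keepdims, weights)
    return _ureduce(a,
                    func=_quantile_ureduce_func,
    ...<5 lines>...
                    overwrite_input=overwrite_input,
                    method=method)
    r = func(a, **kwargs)
    result = _quantile(arr,
                       quantiles=q,
    ...<2 lines>...
                       out=out,
                       weights=wgt)
    slices_having_nans = np.isnan(arr[-1, ...])
                                  ~~~^^^^^^^^^
IndexError: index -1 is out of bounds for axis 0 with size 0
```

The bar is level side to side (0.1566 and 0.1555 m). It sits about 4 mm low, which matches a natural hang: the load is forward, so the wall leans out against the heads and drops the front about 3-4°. It couldn't be resting on the heads, because that would put it higher. I'll confirm it's still, then hand in.

Run:
```python
from util import *
from bench import sign_off
r.pause(1.0)
a=np.load('scene5.npz')['d']; im,d=optics.snapshot("scene")
w=(slice(95,195),slice(325,440)); e=np.abs(a-d)[w]; print('changed px',(e>.006).sum(),'median diff',np.median(e),telemetry.current_time_s())
if (e>.006).sum()<400: print(sign_off())
```

```text
changed px 294 median diff 0.0016777515 23.35
the job is handed in; nothing more can be done
None
```

The job is handed in at 23.4 s of the 64 s allowed: all four blanks are in the scrap hopper, and the empty tray is released and hanging on both pins behind the red heads, its front about 3–4° low; the case, loupe and bottle were not touched.

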